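Pass the in-work marker to the neck rack

ROBOT

A 6-joint arm with a two-finger parallel gripper is mounted at the origin on the work surface. World frame = base frame: x ahead of the robot, y to its left, z up, the work surface at z = 0. Lengths are in m, angles in rad, forces in N, time in s.
With the tool pointing down it reaches from about 0.325 to 0.85 m from the base axis. Payload 4.4 kg.
Tool frame: the origin (TCP) lies at the very end of the fingers, on their centre line; the grasp point (between the pads) lies 19 mm behind it; z points along the fingers, y is the line along which they close (so a half turn about z gives the same grasp; the last joint's range is limited). The gripper opens to 94 mm and grips with 3 to 60 N. Pads are 16 mm wide; open, the fingers measure 119 mm over their backs; the gripper's body (75 mm by 177 mm) begins 78 mm behind the grasp point.
Start: joints at [-1.361, 0.207, 1.542, -0, 1.393, -0.15], TCP at [0.202, -0.538, 0.205] pointing down, gripper open.
Joint ranges: [-2.73, 2.73], [-0.86, 2.22], [0.23, 2.46], [-1.11, 4.25], [0.08, 2.63], [-2.82, 2.82]. Speed limits (rad/s): [2.79, 2.79, 3.14, 3.14, 3.14, 3.14].

INTERFACE

Orientations are given as a rotation vector (axis times angle).
In Python, from bench import status, imaging, env gives the robot as it stands.
- The arm moves only by the shell command python3 -m pendant 'ROWS' [OPENING] [FORCE]. ROWS is JSON, a list of rows, each a list of 4 numbers: the shift along the tool's x, y, z in units of 30 mm (1.0 is 30 mm), then the turn about the tool's z in units of 8 degrees (1.0 is 8 degrees). A call has 1 to 10 rows; each row shifts and turns the commanded pose from where the row before left it, along the tool's axes as they then stand; what a row does not reach is not made up. A row lasts 1/10 s, in which the tool goes at most 50 mm and 8.59 degrees, less where a joint would pass 70% of its speed; a pose out of reach is approached as far as the arm can. A call is refused whole if a number of a shift passes 1 or a number of a turn 1, either way. A call with a gripper value outside its range is refused whole. OPENING is the finger opening in mm, from 0 to 94, set as the call begins (- or left out, the last holds). The fingers move at their own pace and stop on an object; FORCE is the grip in N (left out, the last holds). Time passes only in rows, so rows that do not move let the fingers close. It gives the time, the measured TCP pose, the force, the opening and the grip force at its end, in the units of the state.
- status.state(): the state, without advancing time (a new reading comes with each control period).
- imaging.capture(name): name is "side" or "top" or "wrist"; returns the picture (384x512x3 uint8, blue, green, red); there is no depth.
- imaging.calibration(name): a dict with "intrinsics" (3x3 intrinsics, pixels), "origin" and "orientation" of the camera in the world. Camera axes: x right, y up, looking along -z (the intrinsics and any distortion apply to the point x, -y, -z); pixel columns grow to the right and rows downward; lengths in m; the calibration is good to about 2 mm. A picture is of the moment at which its call begins: read the wrist's pose just before it. calibration takes no time and is no camera call; for the wrist camera it gives the pose at the moment of the call.
- env.finish_job(): hands the job in; it is judged then, once.
The state is a dict: "t": time; "q": joint angles; "qd": joint speeds; "joint_efforts": joint torques, N m; "eef_pos": TCP position; "orientation": TCP orientation; "force": force on the tool from outside, world axes, zero at the start; "wrist_torque": the same for the moment, N m; "grip_width": finger opening in m; "grip_force": force on a finger pad.
Only numpy, scipy, OpenCV 4.12 (cv2) and the standard library are available. Lean on these libraries where they do the work, as an engineer would, in place of code of your own. Each camera call takes 0.05 s, during which the arm holds its last target. There are 200 camera calls.

TASK

The next job at this luthier's bench is the neck, so change the flip-over markers on the two parts racks. First push the paddle of the rack holding the bridge blanks right over its pivot, so that it lies flat with its steel bar on top; only then push the paddle of the rack holding the scroll-ended neck right over, so that it lies flat with its round steel disc on top. Push them gently with a fingertip, do not pick anything up, and leave the parts in the trays and everything else on the bench where they are.

Things in the scene. Friction and masses are not known exactly. Their poses are not given: they have to be found in the camera images.
- neck_rack: fixed wooden rack, base board 310 x 130 x 10 mm, with a low open tray (220 x 130 mm, rim 42 mm above the bench) holding the neck blank, and a flip-over marker on the tray's robot side. Origin on the bench under the tray's centre; x points away from the robot along the rack, y to its left.
- neck_pivot (a point): middle of the marker's pivot, 115 mm above the bench; x along the pivot rod, y to the rack's left, z up (does not turn with the paddle). Two wooden cheeks at x = +-34 mm, 8 mm thick, 30 mm wide, tops 125 mm high, carry the rod; between them a block 22 mm wide, 90 mm high. Beside these is only the 10 mm base board, so the paddle overhangs free air.
- neck_flag (a joint): angle of the neck rack's paddle: 0 = lying level to the rack's left (+y), dark steel BAR face on top; 1.57 = upright; 3.14 = level to the rack's right (-y), face with round dark steel DISC on top. Starts at 0 (bar face up). Turns easily, rests at 0 and 3.14 by its weight; lift it from below near its free edge (under 1 N); some 15 degrees past upright it falls over by itself in about 1 s.
- neck_edge (a point): middle of the free edge of the neck rack's paddle, 90 mm from the pivot, half-way through its thickness; moves with the paddle. The paddle is a wooden board 52 mm wide (along the pivot), 8 mm thick, about 50 g; steel disc 38 mm across on one face, steel bar 40 x 10 mm on the other, 3 mm proud.
- bridge_rack: fixed wooden rack, base board 310 x 130 x 10 mm, with a low open tray (220 x 130 mm, rim 42 mm above the bench) holding two bridge blanks, and a flip-over marker on the tray's robot side. Origin on the bench under the tray's centre; x points away from the robot along the rack, y to its left.
- bridge_pivot (a point): middle of the marker's pivot, 115 mm above the bench; x along the pivot rod, y to the rack's left, z up (does not turn with the paddle). Two wooden cheeks at x = +-34 mm, 8 mm thick, 30 mm wide, tops 125 mm high, carry the rod; between them a block 22 mm wide, 90 mm high. Beside these is only the 10 mm base board, so the paddle overhangs free air.
- bridge_flag (a joint): angle of the bridge rack's paddle: 0 = lying level to the rack's left (+y), dark steel BAR face on top; 1.57 = upright; 3.14 = level to the rack's right (-y), face with round dark steel DISC on top. Starts at 3.14 (disc face up). Turns easily, rests at 0 and 3.14 by its weight; lift it from below near its free edge (under 1 N); some 15 degrees past upright it falls over by itself in about 1 s.
- bridge_edge (a point): middle of the free edge of the bridge rack's paddle, 90 mm from the pivot, half-way through its thickness; moves with the paddle. The paddle is a wooden board 52 mm wide (along the pivot), 8 mm thick, about 50 g; steel disc 38 mm across on one face, steel bar 40 x 10 mm on the other, 3 mm proud.
- neck: loose maple instrument neck blank with a scroll end, 190 x 42 x 38 mm, in the neck rack's tray; origin on its underside. To be left alone.
- bridge1: loose bridge blank, a stepped flat wooden plate 42 x 70 x 16 mm, in the bridge rack's tray; origin on its underside. To be left alone.
- bridge2: loose bridge blank, a stepped flat wooden plate 42 x 70 x 16 mm, in the bridge rack's tray; origin on its underside. To be left alone.
- gouge: carving gouge lying flat, 120 mm wooden handle and 110 mm blade; origin under the ferrule; loose, to be left alone.
- mallet: wooden mallet lying flat, head 60 x 105 x 60 mm, 60 mm high; loose, to be left alone.
- glue: standing glue bottle, 56 mm diameter, 130 mm high; loose, to be left alone.
- tin: small round tin between the racks, 52 mm diameter, 48 mm high; loose, to be left alone.
- plane: small hand plane, 150 x 50 mm, 60 mm high; loose, to be left alone.
- sanding_block: cork sanding block 85 x 55 x 30 mm; loose, to be left alone.
- cam_clamp: light bar clamp lying flat, bar 200 mm long, 24 mm high; loose, to be left alone.

How it is judged:
By the outcome, as a careful person would: the job done as asked, in the order asked, and still so for the second after the job is handed in, with the robot touching nothing.
It also fails if it takes over 72 s, if anything falls off the work surface, if the arm or the gripper's body presses on something with over 40 N, if the wrist force passes 120 N, or if a joint passes its speed limit or range.

## Working session

There is one attempt and no reset: what is moved stays moved. The work goes in short steps, Python scripts to look and compute and a shell command to move; the robot and the scene stay as the last step left them, time stands still between calls to the robot, and variables do not carry over. Pictures are saved under pics/ and viewed, at most 13 in all, crops included, and the job is handed in when it is done.

```bash
mkdir -p pics
python3 - <<'E'
from bench import status, imaging
import cv2
s=status.state();print(s['t'],s['eef_pos'],s['orientation'],s['grip_width'])
for n in('top','side'):
    cv2.imwrite(f'pics/{n}0.png',imaging.capture(n)); c=imaging.calibration(n);print(n,c)
E
```

```text
0.0 [ 0.20227788 -0.53740925  0.20430754] [-3.08870000e+00 -5.61767420e-01  9.01463765e-05] 0.09402908334248154
top {'intrinsics': array([[458.03138078,   0.        , 255.82225237],
       [  0.        , 458.03138078, 184.40994876],
       [  0.        ,   0.        ,   1.        ]]), 'origin': array([0.35917049, 0.01866777, 1.44805565]), 'orientation': array([ 0.14165224, -0.15334179, -1.56951211])}
side {'intrinsics': array([[455.26535981,   0.        , 250.96742889],
       [  0.        , 455.26535981, 182.6700784 ],
       [  0.        ,   0.        ,   1.        ]]), 'origin': array([-0.05890337, -0.937811  ,  1.39209126]), 'orientation': array([ 0.69827482, -0.2321711 , -0.55941273])}
```

View pics/top0.png

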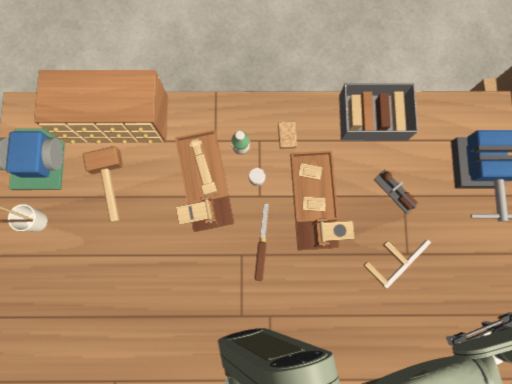

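View pics/side0.png

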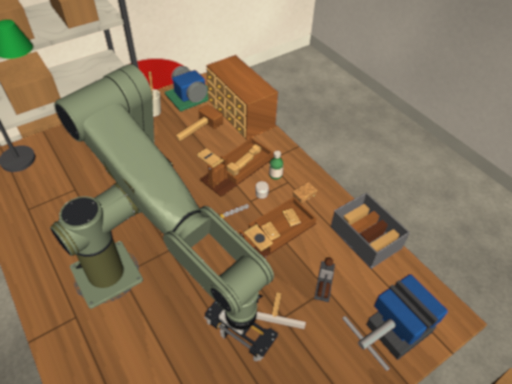

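The top view has +x up and +y left. The neck rack is on the left, with its bar paddle at about (196,213). The bridge rack is on the right, with its disc paddle at about (338,231). The robot is clear of both. Next I'll measure the paddles and rack yaws.

```bash
cat > h.py <<'E'
import numpy as np,cv2
from scipy.spatial.transform import Rotation as R
from bench import imaging
def ray(n,uv,z,c=None):
    c=c or imaging.calibration(n);K=c['intrinsics']
    uv=np.atleast_2d(uv).astype(float)
    d=np.c_[(uv[:,0]-K[0,2])/K[0,0],-(uv[:,1]-K[1,2])/K[1,1],-np.ones(len(uv))]
    d=R.from_rotvec(c['orientation']).apply(d);o=np.array(c['origin'])
    return o+d*((z-o[2])/d[:,2])[:,None]
E
python3 - <<'E'
from h import *
im=cv2.imread('pics/top0.png')
hsv=cv2.cvtColor(im,cv2.COLOR_BGR2HSV)
print(imaging.calibration('top').keys())
for p in[(185,215),(330,228),(205,150),(323,180),(220,220),(325,225)]: print(p,hsv[p[1],p[0]])
m=((hsv[...,2]>185)&(hsv[...,1]>60)&(hsv[...,0]<30)).astype('uint8')
for c in cv2.findContours(m,0,2)[0]:
    if cv2.contourArea(c)>150:
        r=cv2.minAreaRect(c)
        if not(150<r[0][0]<390 and r[0][1]<260):continue
        b=cv2.boxPoints(r);print(np.round(b,1).tolist());print(np.round(ray('top',b,.119)[:,:2],3).tolist())
cv2.imwrite('pics/crop.png',cv2.resize(im[120:265,165:365],None,fx=4,fy=4,interpolation=2))
cv2.imwrite('pics/wrist0.png',imaging.capture('wrist'))
E
```

```text
dict_keys(['intrinsics', 'origin', 'orientation'])
(185, 215) [ 18  95 233]
(330, 228) [ 18  94 237]
(205, 150) [ 13 136 186]
(323, 180) [ 13 139 176]
(220, 220) [ 10 143 132]
(325, 225) [ 18  95 237]
[[320.8999938964844, 222.0], [352.70001220703125, 219.10000610351562], [354.5, 238.1999969482422], [322.6000061035156, 241.10000610351562]]
[[0.5, -0.181], [0.508, -0.274], [0.452, -0.277], [0.444, -0.184]]
[[174.60000610351562, 206.0], [209.60000610351562, 199.3000030517578], [213.60000610351562, 220.3000030517578], [178.6999969482422, 227.0]]
[[0.548, 0.246], [0.568, 0.144], [0.506, 0.131], [0.487, 0.232]]
[[297.3999938964844, 158.89999389648438], [327.70001220703125, 155.8000030517578], [333.8999938964844, 217.60000610351562], [303.6000061035156, 220.60000610351562]]
[[0.689, -0.116], [0.698, -0.207], [0.512, -0.219], [0.504, -0.13]]
[[187.8000030517578, 140.8000030517578], [201.39999389648438, 136.89999389648438], [217.1999969482422, 191.6999969482422], [203.60000610351562, 195.60000610351562]]
[[0.746, 0.212], [0.758, 0.171], [0.59, 0.122], [0.579, 0.162]]
[[211.0, 135.0], [257.0, 
[... 238 characters left out ...]
872, 0.138], [0.754, 0.134], [0.751, 0.278]]
[[217.0, 100.0], [452.0, 100.0], [452.0, 194.0], [217.0, 194.0]]
[[0.875, 0.126], [0.874, -0.595], [0.581, -0.571], [0.583, 0.122]]
[[351.20001220703125, 95.0], [359.79998779296875, 94.5999984741211], [361.29998779296875, 124.0], [352.70001220703125, 124.4000015258789]]
[[0.89, -0.286], [0.892, -0.313], [0.797, -0.313], [0.796, -0.286]]
[[216.39999389648438, 97.0], [338.5, 86.19999694824219], [339.3999938964844, 96.69999694824219], [217.3000030517578, 107.5]]
[[0.885, 0.128], [0.919, -0.248], [0.885, -0.25], [0.851, 0.125]]
[[167.0, 92.0], [213.0, 92.0], [213.0, 98.0], [167.0, 98.0]]
[[0.901, 0.279], [0.901, 0.138], [0.881, 0.138], [0.882, 0.279]]
```

View pics/crop.png

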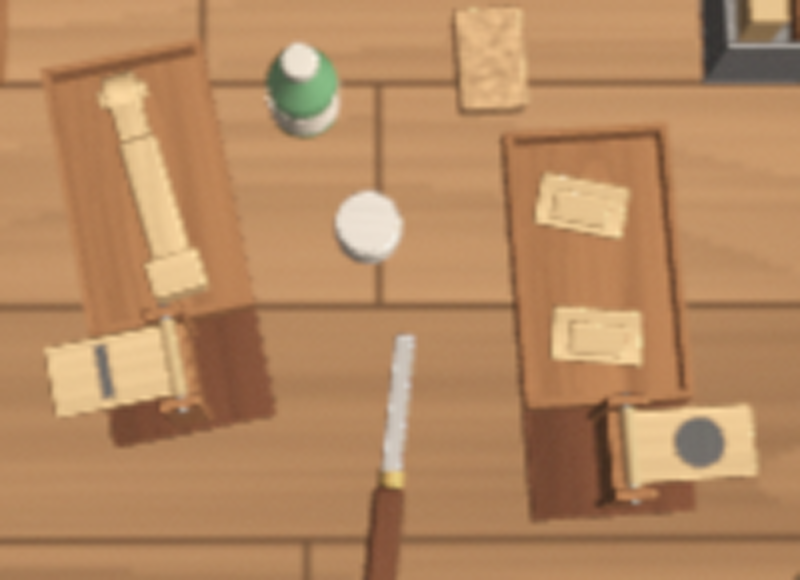

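View pics/wrist0.png

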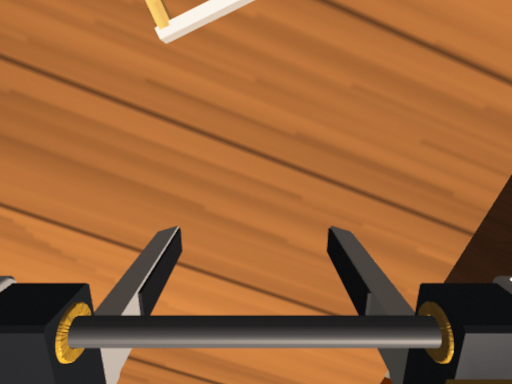

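The crop shows the bridge paddle's free edge from (750,404) to (757,475), and the neck paddle's free edge from (45,350) to (57,416). The wrist view shows straight, slim fingers. Next I'll get the poses and the motion in tool axes.

Run:
```python
from h import *
from bench import status
f=lambda a,z:ray('top',np.array(a)/4+np.array([165,120])-.375,z)
for n,e,piv,rim in(('bridge',[(751,404),(757,475)],[(625,405),(633,487)],[(503,136),(527,407),(664,128),(690,400)]),('neck',[(45,350),(57,416)],[(165,318),(183,405)],[(42,72),(90,332),(195,45),(255,305)])):
    E=f(e,.119);P=f(piv,.119);T=f(rim,.042)
    print(n,'edge',E.mean(0),np.linalg.norm(E[0]-E[1]),'piv',P.mean(0),'len',np.linalg.norm(E.mean(0)[:2]-P.mean(0)[:2]))
    yaw=lambda a,b:np.degrees(np.arctan2(*(b-a)[[1,0]]))
    print(' yaw edge',yaw(E[1],E[0]),'piv',yaw(P[1],P[0]),'tray',yaw(T[1],T[0]),yaw(T[3],T[2]),'perp',yaw(P.mean(0),E.mean(0)),'tray centre',T.mean(0))
s=status.state();print(s['t'],R.from_rotvec(s['orientation']).as_matrix().round(3))
```

```text
bridge edge [ 0.47760945 -0.27377006  0.119     ] 0.05155198083951141 piv [ 0.47327633 -0.18278133  0.119     ] len 0.09109185213318717
 yaw edge 2.3219331095224574 piv 3.7992360577764708 tray 3.8563072330186148 3.3068020983009183 perp -87.27348608569066 tray centre [ 0.62040163 -0.17296818  0.042     ]
neck edge [0.52064781 0.23710494 0.119     ] 0.049370225951711935 piv [0.53616459 0.14785559 0.119     ] len 0.09058817083212256
 yaw edge 11.752390186025087 piv 12.41235769595358 tray 11.636767008558994 13.184656373922913 perp 99.86278559161914 tray centre [0.68479187 0.17995767 0.042     ]
0.15 [[ 0.936  0.352 -0.   ]
 [ 0.352 -0.936  0.002]
 [ 0.    -0.002 -1.   ]]
```

```bash
python3 -m pendant '[[0,0,0,-1],[0,0,0,-1],[0,0,0,-1],[0,0,0,-1],[0,0,0,-1],[0,0,0,-1],[0,0,0,-1],[0,0,0,-1],[0,0,0,-1],[0,0,0,-0.1]]' 0 20
cat >> h.py <<'E'
def togo(target):
    from bench import status
    s=status.state();M=R.from_rotvec(s['orientation']).as_matrix()
    print(s['t'],np.round(s['eef_pos'],4),'yaw',np.degrees(np.arctan2(M[1,0],M[0,0])).round(2),'F',np.round(s['force'],1),'grip',s['grip_width'],'units',np.round(M.T@(np.array(target)-s['eef_pos'])/.03,2))
E
python3 -c "
from h import *;togo([.480,-.312,.205])"
```

```text
t: 1.15
eef_pos: [0.2024, -0.5379, 0.205]
orientation: [-2.153, -2.287, -0.001]
force: [-0.0, -0.1, 0.4]
grip_width: 0.0173
grip_force: 0.0
1.15 [ 0.2024 -0.5379  0.205 ] yaw 93.44 F [-0.  -0.1  0.4] grip 0.017315422301305148 units [6.96 9.69 0.  ]
```

```bash
python3 -m pendant '[[0.7,0.97,0,0],[0.7,0.97,0,0],[0.7,0.97,0,0],[0.7,0.97,0,0],[0.7,0.97,0,0],[0.7,0.97,0,0],[0.7,0.97,0,0],[0.7,0.97,0,0],[0.7,0.97,0,0],[0.66,0.96,0,0]]'
python3 -m pendant '[[0,0,0,0],[0,0,0,0],[0,0,0.9,0],[0,0,0.9,0],[0,0,0.9,0],[0,0,0.7,0],[0,0,0,0]]'
python3 - <<'E'
from h import *
togo([.4785,-.282,.103])
im=imaging.capture('top');cv2.imwrite('pics/t1.png',cv2.resize(im[150:290,270:410],None,fx=4,fy=4))
cv2.imwrite('pics/w1.png',imaging.capture('wrist'))
E
```

```text
t: 2.15
eef_pos: [0.4811, -0.3111, 0.2053]
orientation: [-2.157, -2.283, -0.0]
force: [0.1, -0.0, 0.3]
grip_width: 0.0002
grip_force: 0.0
t: 2.85
eef_pos: [0.4766, -0.3115, 0.0997]
orientation: [-2.152, -2.277, 0.001]
force: [-0.4, -0.1, -0.4]
grip_width: 0.0002
grip_force: 0.0
2.85 [ 0.4766 -0.3115  0.0997] yaw 93.24 F [-0.4 -0.1 -0.4] grip 0.0001654696542093556 units [ 0.98  0.12 -0.1 ]
```

View pics/w1.png

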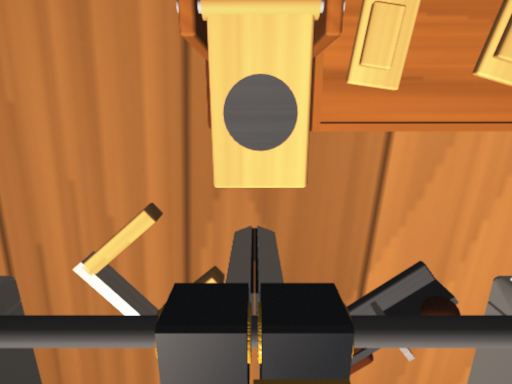

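The wrist view shows the fingers (column 255) lined up with the disc paddle (column 260), about 30 mm from its edge. Before advancing I'll check how far the camera stands off from the tool, then creep up to contact.

```bash
python3 - <<'E'
from h import *
from bench import status
s=status.state();c=imaging.calibration('wrist');M=R.from_rotvec(s['orientation']).as_matrix()
print('cam in tool',M.T@(c['origin']-s['eef_pos']))
E
python3 -m pendant '[[0.25,0,0,0],[0.25,0,0,0],[0.2,0,0,0],[0.1,0,0,0],[0.05,0,0,0],[0,0,0,0]]'
```

```text
cam in tool [ 0.08131444  0.00048399 -0.1789538 ]
t: 3.55
eef_pos: [0.4788, -0.2867, 0.1036]
orientation: [2.153, 2.287, -0.0]
force: [-0.3, 0.0, 1.2]
grip_width: 0.0007
grip_force: 0.0
```

```bash
python3 -m pendant '[[0.1,0,0,0],[0.05,0,0,0],[0,0,0,0]]';python3 -m pendant '[[0.07,0,0,0],[0,0,0,0]]'
```

```text
t: 3.85
eef_pos: [0.4785, -0.2831, 0.1036]
orientation: [2.153, 2.286, -0.001]
force: [0.4, -2.0, 0.1]
grip_width: 0.0003
grip_force: 0.9
t: 4.05
eef_pos: [0.4785, -0.283, 0.1042]
orientation: [2.151, 2.284, -0.005]
force: [-0.8, -5.8, -0.3]
grip_width: 0.0004
grip_force: 3.0
```

```bash
python3 -m pendant '[[0,0,-0.1,0],[0.01,0,-0.1,0],[0.02,0,-0.1,0],[0.03,0,-0.1,0],[0,0,0,0]]'
python3 - <<'E'
from h import *
cv2.imwrite('pics/w2.png',imaging.capture('wrist'))
togo([0,0,0])
E
```

```text
t: 4.55
eef_pos: [0.4786, -0.2823, 0.1171]
orientation: [2.15, 2.282, -0.007]
force: [-1.8, -7.5, -0.0]
grip_width: 0.0006
grip_force: 3.8
4.6 [ 0.4785 -0.2823  0.1169] yaw 93.41 F [-1.3 -8.4  0.3] grip 0.00027743007494009775 units [ 10.37 -15.37   3.8 ]
```

View pics/w2.png

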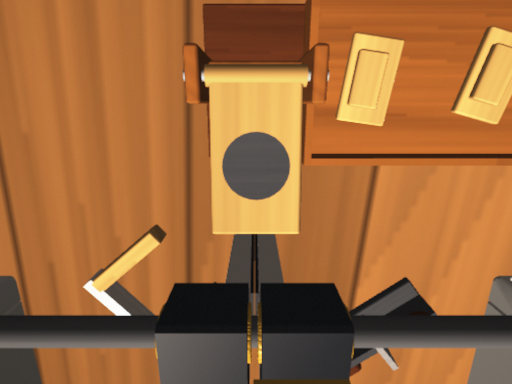

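```bash
cat >> h.py <<'E'
def proj(n,P):
    c=imaging.calibration(n);K=c['intrinsics'];p=R.from_rotvec(c['orientation']).inv().apply(np.atleast_2d(P)-c['origin'])
    return np.c_[K[0,2]+K[0,0]*p[:,0]/-p[:,2],K[1,2]-K[1,1]*p[:,1]/-p[:,2]]
E
python3 - <<'E'
from h import *
a=np.radians(3.4);rx=np.array([np.cos(a),np.sin(a),0]);ry=np.array([-np.sin(a),np.cos(a),0]);z=np.array([0,0,1])
e=np.array([.478,-.2745,.115]);p=e+.09*ry
for th in(0,.1,.15,.2):
    u=-np.cos(th)*ry+np.sin(th)*z;n=np.sin(th)*ry+np.cos(th)*z
    print(th,proj('wrist',[p+.09*u+.004*n+s*.026*rx for s in(-1,1)]+[p]).round(0).tolist())
E
```

```text
0 [[211.0, 228.0], [294.0, 228.0], [253.0, 75.0]]
0.1 [[209.0, 232.0], [296.0, 232.0], [253.0, 75.0]]
0.15 [[208.0, 234.0], [297.0, 234.0], [253.0, 75.0]]
0.2 [[207.0, 236.0], [298.0, 236.0], [253.0, 75.0]]
```

The paddle's edge is at row 234 and 86 px wide, so it has lifted to about 0.1–0.15 rad. I'll keep following the arc.

```bash
python3 -m pendant '[[0.02,0,-0.1,0],[0.02,0,-0.1,0],[0.03,0,-0.1,0],[0.03,0,-0.1,0],[0.03,0,-0.1,0],[0.04,0,-0.1,0],[0.04,0,-0.1,0],[0.04,0,-0.1,0],[0.05,0,-0.1,0],[0,0,0,0]]'
python3 - <<'E'
from h import *
cv2.imwrite('pics/w3.png',imaging.capture('wrist'))
togo([0,0,0])
E
```

```text
t: 5.6
eef_pos: [0.4782, -0.2743, 0.1451]
orientation: [2.149, 2.28, -0.008]
force: [-3.1, -9.0, 3.5]
grip_width: 0.0004
grip_force: 4.4
5.65 [ 0.4782 -0.2743  0.145 ] yaw 93.4 F [-3.1 -8.9  4.3] grip 0.00029804612050003383 units [ 10.12 -15.38   4.71]
```

View pics/w3.png

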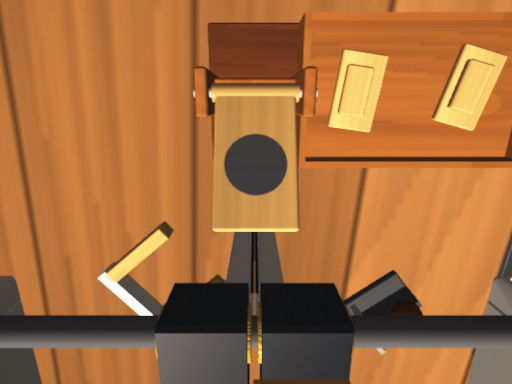

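The paddle is rising: it is now shaded darker, and its pivot sits at row 90. Pressing inward now helps it turn, so I'll continue.

```bash
python3 -m pendant '[[0.05,0,-0.1,0],[0.06,0,-0.1,0],[0.06,0,-0.1,0],[0.07,0,-0.1,0],[0.07,0,-0.1,0],[0.08,0,-0.1,0],[0.09,0,-0.1,0],[0.1,0,-0.1,0],[0,0,0,0]]'
python3 -m pendant '[[0.1,0,-0.1,0],[0.12,0,-0.1,0],[0.13,0,-0.09,0],[0.13,0,-0.08,0],[0.14,0,-0.07,0],[0.14,0,-0.06,0],[0,0,0,0]]'
```

```text
t: 6.55
eef_pos: [0.4765, -0.2512, 0.1664]
orientation: [-2.153, -2.286, -0.001]
force: [-0.3, -0.2, 0.1]
grip_width: 0.0002
grip_force: 0.2
t: 7.25
eef_pos: [0.4754, -0.2289, 0.1818]
orientation: [2.153, 2.287, 0.0]
force: [1.2, -0.9, -0.3]
grip_width: 0.0002
grip_force: 0.0
```

```bash
python3 -m pendant '[[0.13,0,0,0],[0.13,0,0,0],[0.13,0,0,0],[0.13,0,0,0],[0.13,0,0,0],[0.13,0,0,0],[0.13,0,0,0],[0.13,0,0,0],[0.13,0,0,0],[0,0,0,0]]'
python3 - <<'E'
from h import *
im=imaging.capture('wrist');im2=imaging.capture('top')
cv2.imwrite('pics/w4.png',np.hstack([cv2.resize(im,(400,300)),cv2.resize(im2[150:270,270:430],(400,300))]))
togo([0,0,0])
E
```

```text
t: 8.25
eef_pos: [0.4731, -0.1939, 0.1814]
orientation: [-2.153, -2.287, -0.0]
force: [-0.4, -1.2, 0.1]
grip_width: 0.0004
grip_force: 0.0
8.35 [ 0.4732 -0.1944  0.1815] yaw 93.43 F [-0.3 -0.4 -1.4] grip 0.0006378047110827591 units [  7.41 -15.36   6.05]
```

View pics/w4.png

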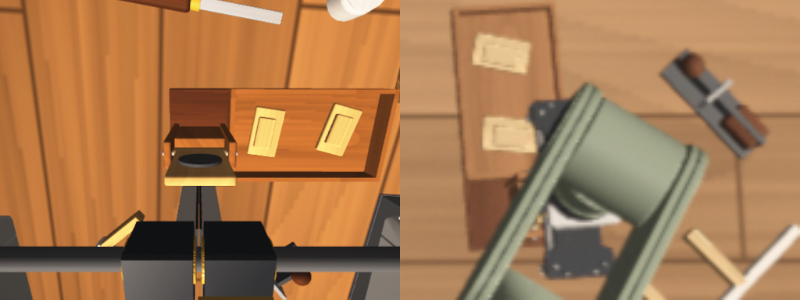

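The paddle is nearly upright, leaning on the fingers at about (200,165) in the left half. I'll push it past vertical.

```bash
python3 -m pendant '[[0.12,0,0,0],[0.12,0,0,0],[0.12,0,0,0],[0.12,0,0,0],[0.12,0,0,0],[0.12,0,0,0],[0.12,0,0,0],[0.12,0,0,0],[0,0,0,0],[0,0,0,0]]'
python3 -m pendant '[[0,0,-0.3,0],[0,0,-0.6,0],[0,0,-0.6,0],[0,0,0,0],[0,0,0,0],[0,0,0,0],[0,0,0,0],[0,0,0,0],[0,0,0,0]]'
python3 - <<'E'
from h import *
im=imaging.capture('wrist');im2=imaging.capture('top')
cv2.imwrite('pics/w5.png',np.hstack([cv2.resize(im,(400,300)),cv2.resize(im2[120:270,165:365],(400,300))]))
togo([.498,.277,.22])
E
```

```text
t: 9.35
eef_pos: [0.4715, -0.1656, 0.1815]
orientation: [2.154, 2.287, -0.0]
force: [-0.2, -0.5, -0.5]
grip_width: 0.0004
grip_force: 0.0
t: 10.25
eef_pos: [0.4712, -0.1655, 0.2259]
orientation: [-2.154, -2.286, 0.0]
force: [-0.5, -0.0, 0.2]
grip_width: 0.0005
grip_force: 0.0
10.35 [ 0.4713 -0.1656  0.2262] yaw 93.41 F [ 0.8 -0.3  0.1] grip 0.000636082876736846 units [14.68  1.77  0.21]
```

View pics/w5.png

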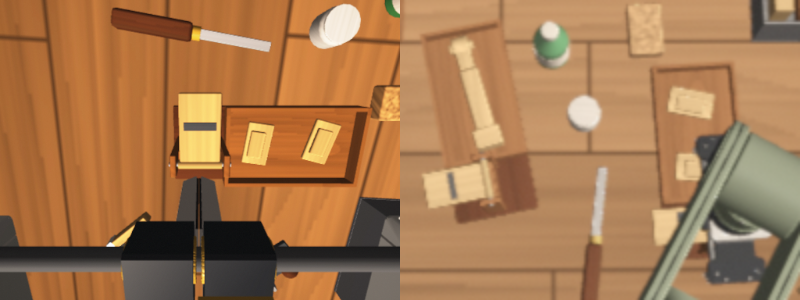

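The bridge paddle now lies flat with its bar on top, seen at (200,127) in the left half, and the parts haven't moved. Next I'll move high over to the outer side of the neck paddle.

```bash
python3 -m pendant '[[0,0,0,-1],[0,0,0,-0.1],[0.95,0.3,0,0],[0.95,0.3,0,0],[0.95,0.3,0,0],[0.95,0.3,0,0],[0.95,0.3,0,0],[0.95,0.3,0,0],[0.95,0.3,0,0],[0.95,0.3,0,0]]'
python3 -m pendant '[[0.95,0.3,0,0],[0.95,0.3,0,0],[0.95,0.3,0,0],[0.95,0.3,0,0],[0.95,0.3,0,0],[0.95,0.3,0,0],[0.7,0.2,0,0],[0,0,0,0],[0,0,0,0]]'
python3 - <<'E'
from h import *
togo([.5126,.2746,.1045])
E
```

```text
t: 11.35
eef_pos: [0.4936, 0.0736, 0.2265]
orientation: [1.976, 2.442, 0.0]
force: [-0.0, -0.3, -0.7]
grip_width: 0.0006
grip_force: 0.0
t: 12.25
eef_pos: [0.5114, 0.2726, 0.2261]
orientation: [1.973, 2.445, -0.002]
force: [-0.0, -0.5, -0.6]
grip_width: 0.0003
grip_force: 0.0
12.25 [0.5114 0.2726 0.2261] yaw 102.19 F [-0.  -0.5 -0.6] grip 0.00028645445704410927 units [0.06 0.06 4.05]
```

```bash
python3 -m pendant '[[0.05,0.05,0.8,0],[0,0,0.9,0],[0,0,0.9,0],[0,0,0.8,0],[0,0,0.6,0],[0,0,0,0],[0,0,0,0]]'
python3 -m pendant '[[-0.25,0,0,0],[-0.25,0,0,0],[-0.2,0,0,0],[-0.1,0,0,0],[-0.05,0,0,0],[0,0,0,0]]'
python3 - <<'E'
from h import *
togo([.519,.245,.1045])
E
```

```text
t: 12.95
eef_pos: [0.5129, 0.2735, 0.1067]
orientation: [1.975, 2.443, -0.001]
force: [0.8, -0.3, -0.5]
grip_width: 0.0004
grip_force: 0.0
t: 13.55
eef_pos: [0.5182, 0.2494, 0.1066]
orientation: [1.973, 2.445, 0.0]
force: [-0.9, -0.5, 0.8]
grip_width: 0.0004
grip_force: 0.0
13.55 [0.5182 0.2494 0.1066] yaw 102.19 F [-0.9 -0.5  0.8] grip 0.00037556863525610283 units [-0.15 -0.01  0.07]
```

```bash
python3 -m pendant '[[-0.1,0,0.1,0],[-0.05,0,0,0],[0,0,0,0]]';python3 -m pendant '[[-0.07,0,0,0],[0,0,0,0]]'
```

```text
t: 13.85
eef_pos: [0.5189, 0.2471, 0.1035]
orientation: [-1.971, -2.443, -0.005]
force: [-1.3, 6.1, 0.4]
grip_width: 0.0007
grip_force: 2.6
t: 14.05
eef_pos: [0.5189, 0.247, 0.1036]
orientation: [-1.97, -2.441, -0.009]
force: [-1.2, 9.7, 0.3]
grip_width: 0.0003
grip_force: 5.0
```

```bash
python3 -m pendant '[[0,0,-0.1,0],[0,0,-0.1,0],[-0.01,0,-0.1,0],[-0.02,0,-0.1,0],[-0.02,0,-0.1,0],[-0.02,0,-0.1,0],[0,0,0,0]]'
python3 - <<'E'
from h import *
im2=imaging.capture('top');im=imaging.capture('side')
cv2.imwrite('pics/w6.png',np.hstack([cv2.resize(im[110:230,150:310],(400,300),interpolation=2),cv2.resize(im2[160:265,150:290],(400,300),interpolation=2)]))
togo([0,0,0])
E
```

```text
t: 14.75
eef_pos: [0.5193, 0.2455, 0.1223]
orientation: [-1.969, -2.441, -0.01]
force: [-2.1, 10.1, 1.6]
grip_width: 0.0005
grip_force: 5.4
14.85 [0.5193 0.2456 0.1221] yaw 102.24 F [-2.3 10.6  1.9] grip 0.00043595403526871065 units [ -4.36 -18.66   4.01]
```

View pics/w6.png

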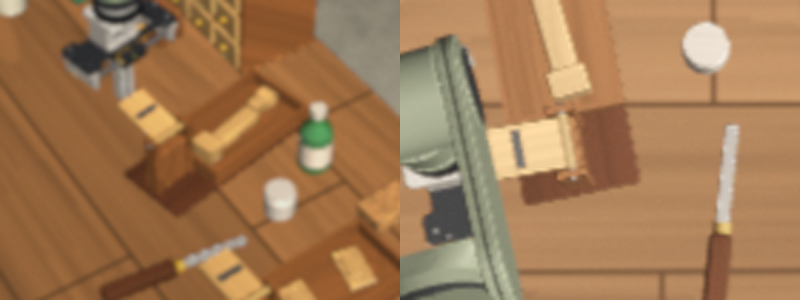

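The side view shows the neck paddle tilting up at the fingers, at about (130,105) in the left half. The bridge paddle is still flat with its bar up. I'll continue along the arc.

```bash
python3 -m pendant '[[-0.02,0,-0.1,0],[-0.03,0,-0.1,0],[-0.03,0,-0.1,0],[-0.03,0,-0.1,0],[-0.04,0,-0.1,0],[-0.04,0,-0.1,0],[-0.04,0,-0.1,0],[-0.05,0,-0.1,0],[0,0,0,0]]'
python3 -m pendant '[[-0.05,0,-0.1,0],[-0.06,0,-0.1,0],[-0.06,0,-0.1,0],[-0.07,0,-0.1,0],[-0.07,0,-0.1,0],[-0.08,0,-0.1,0],[-0.09,0,-0.1,0],[-0.1,0,-0.1,0],[0,0,0,0]]'
```

```text
t: 15.75
eef_pos: [0.5211, 0.2374, 0.1472]
orientation: [-1.968, -2.442, -0.01]
force: [-3.8, 10.9, 5.9]
grip_width: 0.0004
grip_force: 5.5
t: 16.65
eef_pos: [0.5256, 0.2151, 0.1695]
orientation: [1.973, 2.444, -0.001]
force: [-0.5, -0.6, 0.1]
grip_width: 0.0004
grip_force: 0.1
```

```bash
python3 -m pendant '[[-0.1,0,-0.1,0],[-0.12,0,-0.1,0],[-0.13,0,-0.09,0],[-0.13,0,-0.08,0],[-0.14,0,-0.05,0],[-0.14,0,0,0],[0,0,0,0]]'
python3 -m pendant '[[-0.13,0,0,0],[-0.13,0,0,0],[-0.13,0,0,0],[-0.13,0,0,0],[-0.13,0,0,0],[-0.13,0,0,0],[-0.13,0,0,0],[-0.13,0,0,0],[-0.13,0,0,0],[0,0,0,0]]'
python3 -c "
from h import *
togo([.536+.004,.148-.018,.181])"
```

```text
t: 17.35
eef_pos: [0.5304, 0.1929, 0.1821]
orientation: [1.973, 2.444, -0.0]
force: [-0.3, -0.5, -0.7]
grip_width: 0.0005
grip_force: 0.0
t: 18.35
eef_pos: [0.5378, 0.1587, 0.182]
orientation: [1.973, 2.444, -0.0]
force: [-0.2, 0.1, 0.2]
grip_width: -0.0003
grip_force: 0.0
18.35 [0.5378 0.1587 0.182 ] yaw 102.18 F [-0.2  0.1  0.2] grip -0.0002561751855853796 units [-0.95 -0.13  0.03]
```

```bash
python3 -m pendant '[[-0.12,0,0,0],[-0.12,0,0,0],[-0.12,0,0,0],[-0.12,0,0,0],[-0.12,0,0,0],[-0.12,0,0,0],[-0.12,0,0,0],[-0.12,0,0,0],[0,0,0,0],[0,0,0,0]]'
python3 -m pendant '[[0,0,-0.3,0],[0.3,0,-0.6,0],[0.6,0,-0.6,0],[0.9,0,-0.3,0],[0.9,0,0,0],[0.9,0,0,0],[0.9,0,0,0],[0,0,0,0],[0,0,0,0],[0,0,0,0]]'
python3 - <<'E'
from h import *
im2=imaging.capture('top');im=imaging.capture('side')
cv2.imwrite('pics/w7.png',np.hstack([cv2.resize(im[110:260,150:350],(400,300),interpolation=2),cv2.resize(im2[120:270,165:365],(400,300),interpolation=2)]))
togo([0,0,0])
E
```

```text
t: 19.35
eef_pos: [0.5438, 0.131, 0.1821]
orientation: [-1.973, -2.445, -0.0]
force: [0.9, -0.4, -0.2]
grip_width: 0.0004
grip_force: 0.0
t: 20.35
eef_pos: [0.5155, 0.2623, 0.2363]
orientation: [1.973, 2.444, -0.0]
force: [-0.2, 0.1, 0.8]
grip_width: 0.0003
grip_force: 0.0
20.45 [0.5156 0.2621 0.2362] yaw 102.14 F [ 0.5 -0.  -0.2] grip 0.00015694375233109493 units [ -4.92 -18.64   7.87]
```

View pics/w7.png

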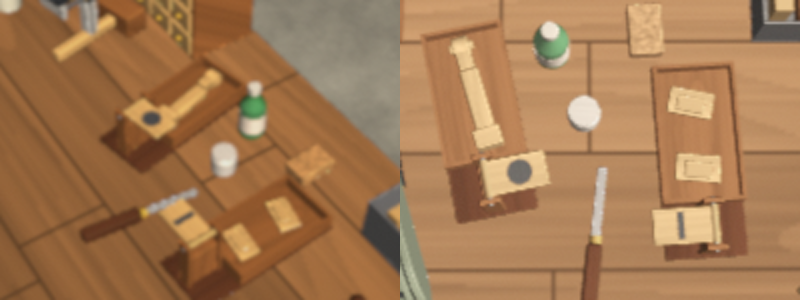

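The neck paddle lies flat with its disc up at (518,173), and the bridge paddle lies flat with its bar up at (682,224). Nothing else has moved and the robot is clear, so I'm handing in.

```bash
python3 -c "
from bench import env
print(env.finish_job())"
```

```text
the job is handed in; nothing more can be done
None
```

I flipped the bridge rack's paddle first (flat, steel bar on top) and then the neck rack's (flat, steel disc on top); nothing else moved that I could see in the last pictures, and the job was handed in at about 20 s with the arm clear.

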